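# Lift the block carrier out of the filing drawer and hold it level

## Robot

A 6-joint arm with a two-finger parallel gripper is mounted at the origin on a cart in front of the work surface, level with it; the furniture and walls round the work are solid. World frame = base frame: x ahead of the robot, y to its left, z up, the work surface at z = 0. Lengths are in mm, angles in rad, forces in N, time in s.
With the tool pointing down it reaches from about 400 to 925 mm from the base axis. Payload 12.5 kg.
Tool frame: the origin (TCP) lies midway between the tips of the shut fingers; the grasp point (between the pads) lies 19 mm behind it; z points along the fingers, y is the line along which they close (so a half turn about z gives the same grasp; the last joint's range is limited). The gripper opens to 95 mm and grips with 3 to 60 N. Pads are 20 mm wide; open, the fingers measure 119 mm over their backs; the gripper's body (75 mm by 180 mm) begins 59 mm behind the grasp point.
Start: joints at [1.101, 0.491, 1.559, -0, 1.092, -0.106], TCP at [222.377, 584.119, 214.661] pointing down, gripper open.
Joint ranges: [-3.1, 3.1], [-0.84, 2.19], [0.05, 2.79], [-1.13, 4.28], [0.06, 2.93], [-2.69, 2.69]. Speed limits (rad/s): [2.22, 2.22, 2.79, 3.14, 3.14, 3.14].

## Interface

Orientations are given as [roll, pitch, yaw] about the fixed x, y, z axes, in that order (R = Rz(yaw) Ry(pitch) Rx(roll)).
In Python, from cell import env gives the robot as it stands.
- The arm moves only by the tool arm_command, never from a script. Its argument "targets" is a list of rows, each a list of 5 numbers: the shift along the tool's x, y, z in mm, then the turn about the tool's z in degrees, then the opening, from 0 (shut) to 1 (fully open). In form: [[tx, ty, tz, roll, fingers], ...]. A call has 1 to 5 rows; each row is the pose to reach, as a shift and turn from the pose commanded when the call began, along the tool's axes at that moment; what a row does not reach only later rows make up. A row lasts 1/10 s, in which the tool goes at most 50 mm and 8.59 degrees, less where a joint would pass 70% of its speed; a pose out of reach is approached as far as the arm can. A call with a gripper value outside its range is refused whole. The fingers move at their own pace and stop on an object; the grip force is fixed at half the most. Time passes only in rows, so rows that repeat a pose let the fingers close. It gives the time, the measured TCP pose, the force, the opening and the grip force at its end, in the units of the state.
- env.state(): the state, without advancing time (a new reading comes with each control period).
- env.read_camera(name): name is "scene" or "top" or "wrist"; returns a dict with "frame" (420x560x3 uint8, red, green, blue), "vertical_fov" (degrees; the focal length in pixels is half the picture's height over the tangent of half this angle, whatever the lens; pixels are square), "cx", "cy" (the principal point, pixels), "world_from_camera" (4x4, takes a point from camera to world coordinates); the wrist camera has in their place "hand_eye" (4x4, takes a point from camera to tool coordinates, whose origin is the TCP and whose axes are the flange's). Camera axes: x right, y down, z forward; pixel columns grow to the right and rows downward; lengths in mm; the calibration is good to about 2 mm. A picture is of the moment at which its call begins: read the wrist's pose just before it. There is no depth.
- env.job_done(): hands the job in; it is judged then, once.
The state is a dict: "t": time; "joints": joint angles; "qvel": joint speeds; "tau": joint torques, N m; "eef_pos": TCP position; "tcp_rot": TCP orientation; "ft_force": force on the tool from outside, world axes, zero at the start; "moment": the same for the moment, N m; "opening": opening from 0.0 (shut) to 1.0 (fully open); "grip_force": force on a finger pad.
Only numpy, scipy, OpenCV 4.12 (cv2) and the standard library are available. Lean on these libraries where they do the work, as an engineer would, in place of code of your own. Each camera call takes 0.05 s, during which the arm holds its last target. There are 200 camera calls.

## Task

Pull the drawer of the low grey cabinet out to its stop, take the steel block carrier inside it by its lifting bar and raise it about 10 cm above the level of the cabinet's top. Carry it level, so that both wax blocks stay in their pockets, leave the drawer fully out and do not shift the label roll, timer or jar. Finish while holding the carrier steady and level in the air: do not put it down or let go.

Things in the scene. Friction and masses are not known exactly. Their poses are not given: they have to be found in the camera images.
- cabinet: Low grey cabinet with one drawer, fixed to the bench, 180 mm deep (x, drawer front included), 200 mm wide (y), 92 mm high; origin at the centre of its underside. Its own -x axis is the direction in which the drawer comes out; z up. The closed drawer's front face is 90 mm from the origin towards -x.
- cabinet_drawer0 (a joint): The drawer: travel in m, 0 shut, 0.1176 at its stop; it starts shut, slides with about 1 N of friction and light damping, and stays where it is left. Inside it is 141 mm (x) by 158 mm (y), its floor 22 mm above the bench, its walls' tops 70 mm and its front panel's top about 79 mm above the bench.
- cabinet_drawer0_handle (a point): Middle of the drawer's handle, a level round steel bar 11 mm thick and 100 mm long along the cabinet's y, on two posts 42 mm to either side; its centre line is 35 mm in front of the drawer's face and 54 mm above the bench (38 mm below the cabinet's top); moves with the drawer. 29 mm are free between bar and drawer front; open from above.
- carrier_grip (a point): Middle of the carrier's lifting bar, a flat steel bar 10 mm wide (carrier's x), 8 mm high and 112 mm long (carrier's y), free from above and beside; 46 mm above the carrier's underside, with 27 mm of free height under the bar over the blocks' tops. Carrier mass 0.15 to 0.27 kg, its centre of mass under this point. Axes are the carrier's.
- carrier: Loose steel carrier standing in the drawer, about parallel to the cabinet: a shallow tray 44 mm (x) by 112 mm (y) with two pockets and a lifting bar along y above it, 50 mm high in all. Origin at the centre of its underside, z up. In the shut drawer it stands 11 to 17 mm from the cabinet's origin towards the front, within 17 mm of the middle sideways; it clears the roof only once the drawer is out.
- pocket_left (a point): Centre of the floor of the carrier's pocket at its +y end (27 mm from the middle, 3 mm above the underside); axes are the carrier's.
- pocket_right (a point): Centre of the floor of the carrier's pocket at its -y end (27 mm from the middle, 3 mm above the underside); axes are the carrier's.
- block_left: Tissue cassette with a wax block, 29 x 40 x 12 mm, about 20 g, lying loose in the pocket at the carrier's +y end; origin at the centre of its underside.
- block_right: The same kind of cassette with a wax block, lying loose in the pocket at the carrier's -y end; origin at the centre of its underside.
- label_roll: Bystander: roll of white labels, 62 mm across, 26 mm high, lying on the rear of the cabinet's top; origin at the centre of its underside.
- timer: Bystander: bench timer, 78 x 62 x 17 mm, lying on the bench to the right of the cabinet; origin at the centre of its underside.
- jar: Bystander: square lidded glass staining jar, 63 x 63 x 102 mm, on the bench to the left of the cabinet; origin at the centre of its underside.

How it is judged (in metres and radians):
On the way, in this order (a step that is already met when the one before it is completed fails the run):
1. the drawer is pulled out to its stop, the carrier still standing in it (value of joint cabinet_drawer0 above 0.108 m and height (world z) of carrier below 0.05 m), for 0.2 s.
2. the carrier is lifted level, clear of the drawer, with both blocks in it (height (world z) of carrier between 0.142 and 0.29 m and angle between carrier's own z axis and vertical below 0.12 rad and distance between block_left and pocket_left below 0.016 m and distance between block_right and pocket_right below 0.016 m), for 0.2 s.
At the end, for the whole second after the job is handed in: The fingers hold the carrier still in the air, its underside 50 to 198 mm above the cabinet's top, within 0.12 rad of level; both blocks lie in their pockets (16 mm), untouched by the fingers; nothing of the cabinet touches the carrier; the drawer is out by more than 0.10 m (all of step 2 and value of joint cabinet_drawer0 above 0.1 m and contact force between carrier and the fingers above 0.8 N and linear speed of carrier below 0.03 m/s and angular speed of carrier below 0.2 rad/s and contact force between carrier and cabinet below 0.1 N and contact force between each of block_left, block_right and the fingers below 0.1 N); the arm keeps its last pose, push and grip.
It fails at once if the carrier is tipped more than 0.35 rad (angle between carrier's own z axis and vertical above 0.35 rad).
It fails at once if the label roll, the timer or the jar is shifted more than 20 mm (distance of any of label_roll, timer, jar from where it was at the start of the episode above 0.02 m).
It also fails if it takes over 45 s, if anything falls off the work surface, if the arm or the gripper's body presses on something with over 40 N, if the wrist force passes 120 N, or if a joint passes its speed limit or range.

## Working session

There is one attempt and no reset: what is moved stays moved. The work goes in short steps, Python scripts to look and compute and a tool call to move; the robot and the scene stay as the last step left them, time stands still between calls to the robot, and variables do not carry over. Pictures are saved under pics/ and viewed, at most 10 in all, crops included, and the job is handed in when it is done.

Besides the shell and the picture viewer there is one more tool, called after "Call:" as name(argument=value, ...), one argument or row to a line, values as JSON. arm_command: Moves the arm, as the interface text tells. Its arguments: {"type":"object","properties":{"targets":{"type":"array","items":{"type":"array","items":{"type":"number"}}}},"required":["targets"]}

```bash
mkdir -p pics; cat > h.py <<'E'
import numpy as np, cv2
from cell import env
def snap(n,f):
    r=env.read_camera(n); cv2.imwrite('pics/'+f,cv2.cvtColor(r['frame'],cv2.COLOR_RGB2BGR)); return r
def ray(r,u,v,z,T=None):
    T=np.array(r['world_from_camera']) if T is None else T
    f=210/np.tan(np.radians(r['vertical_fov'])/2)
    d=T[:3,:3]@np.array([(u-r['cx'])/f,(v-r['cy'])/f,1]);o=T[:3,3]
    return o+d*(z-o[2])/d[2]
E
python3 - <<'E'
from h import *
import pickle
s=env.state();print({k:np.round(s[k],3) for k in s})
for n in('top','scene'):
    r=snap(n,n+'0.png');pickle.dump(r,open(n+'.pkl','wb'));print(n,r['vertical_fov'],np.round(r['world_from_camera'],2).tolist())
E
```

```text
{'t': np.float64(0.0), 'joints': array([ 1.101,  0.492,  1.559,  0.   ,  1.092, -0.106]), 'qvel': array([-0.001, -0.   , -0.   ,  0.   ,  0.   ,  0.002]), 'tau': array([-1.0000e-03, -6.1264e+01, -2.5818e+01,  6.9000e-02,  4.8000e-02,
       -0.0000e+00]), 'eef_pos': array([222.235, 583.866, 214.053]), 'tcp_rot': array([-3.14 , -0.   ,  2.778]), 'ft_force': array([ 0.82 ,  0.284, -0.615]), 'moment': array([-0.029,  0.021,  0.026]), 'grip_force': np.float64(0.0), 'opening': np.float64(1.003)}
top 42.60535426245899 [[-0.02, -0.99, 0.16, 392.65], [-1.0, 0.02, -0.02, -223.56], [0.01, -0.16, -0.99, 1340.53], [0.0, 0.0, 0.0, 1.0]]
scene 51.86360765596219 [[0.5, -0.34, 0.79, -210.49], [-0.87, -0.2, 0.46, -722.75], [-0.0, -0.92, -0.4, 468.37], [0.0, 0.0, 0.0, 1.0]]
```

View pics/top0.png

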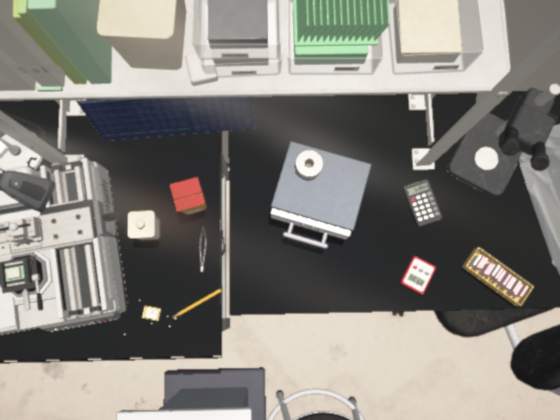

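View pics/scene0.png

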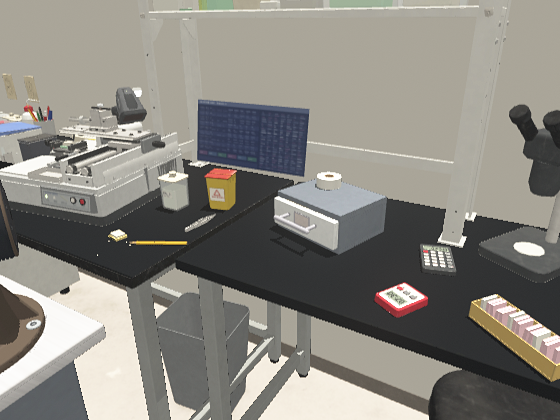

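The top view shows the cabinet centred near (322,190), yawed slightly, with its handle near (305,238) facing the robot. The label roll is at (309,164), the timer at (418,275) and the jar at left. I'll enlarge the cabinet to read its position.

```bash
python3 - <<'E'
from h import *
a=cv2.imread('pics/top0.png')[130:260,250:390];cv2.imwrite('pics/c1.png',cv2.resize(a,None,fx=4.5,fy=4.5,interpolation=cv2.INTER_CUBIC))
E
```

```text
(no output)
```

View pics/c1.png

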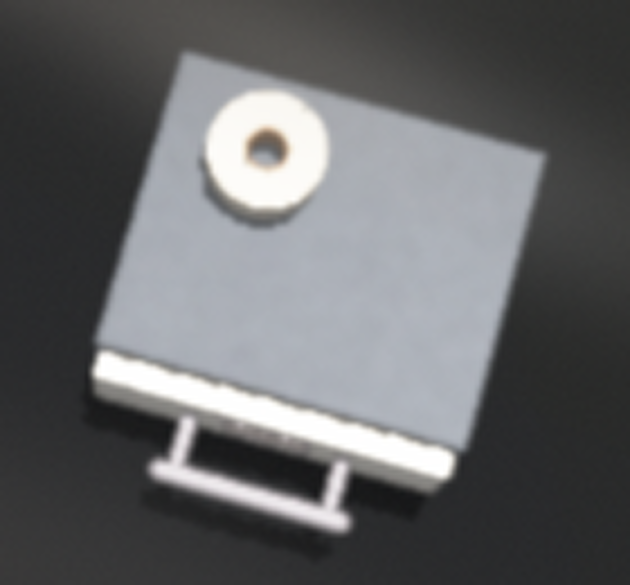

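The crop shows the roof corners at (184,53), (545,154), (465,450) and (97,347), and the handle bar running from (155,469) to (345,525).

```bash
python3 - <<'E'
from h import *
import pickle
r=pickle.load(open('top.pkl','rb'))
g=lambda c,z:ray(r,(c[0]+.5)/4.5-.5+250,(c[1]+.5)/4.5-.5+130,z)
P=[g(c,92) for c in((184,53),(545,154),(465,450),(97,347))]
H=[g(c,57) for c in((155,469),(345,525))]
for a in P+H:print(a.round(1))
d=lambda a,b:np.linalg.norm(a-b)
print('w',d(P[0],P[1]),d(P[2],P[3]),'dep',d(P[1],P[2]),d(P[0],P[3]),'h',d(*H))
yv=(P[0]-P[1]+P[3]-P[2]);print('yaw',np.degrees(np.arctan2(-yv[0],yv[1])), 'h',np.degrees(np.arctan2(-(H[0]-H[1])[0],(H[0]-H[1])[1])))
print('hm',(H[0]+H[1])/2)
for n,(u,v,z) in dict(jar=(142,225,102),bin=(187,195,0),roll=(309,163,118),timer=(418,275,17)).items():print(n,ray(r,u,v,z).round())
s=env.state();print(s['eef_pos'],s['tcp_rot'])
print(np.round(env.read_camera('wrist')['hand_eye'],3))
E
```

```text
[ 778.9 -268.    92. ]
[ 719.9 -458.7   92. ]
[ 562.  -409.3   92. ]
[ 620.1 -218.6   92. ]
[ 559.7 -248.3   57. ]
[ 527.7 -348.8   57. ]
w 199.6005974265026 199.32591272668287 dep 165.47473596125596 166.2522322704699 h 105.49263702431271
yaw -17.085527569538616 h -17.691158990578586
hm [ 543.71338133 -298.50625125   57.        ]
jar [581.  81. 102.]
bin [671.  -6.   0.]
roll [ 718. -309.  118.]
timer [ 457. -576.   17.]
[222.29785973 583.88228463 214.13540122] [-3.14060990e+00 -7.95679392e-05  2.77778215e+00]
[[ 1.00000e-03 -9.66000e-01 -2.57000e-01  7.25710e+01]
 [ 1.00000e+00  1.00000e-03  0.00000e+00  1.39000e-01]
 [ 0.00000e+00 -2.57000e-01  9.66000e-01 -1.71052e+02]
 [ 0.00000e+00  0.00000e+00  0.00000e+00  1.00000e+00]]
```

Call:
arm_command(
  targets=[
    [0, 0, -40, 8, 1],
    [0, 0, -80, 16, 1],
    [0, 0, -120, 24, 1],
    [0, 0, -145, 32, 1],
    [0, 0, -145, 40, 1],
  ],
)

```text
t: 0.65
eef_pos: [222.7, 584.7, 363.6]
tcp_rot: [3.137, -0.003, 2.074]
ft_force: [-0.6, -0.5, -1.2]
opening: 1.002
grip_force: 0.0
```

Call:
arm_command(
  targets=[
    [-40, 1, 0, 8, 0.6],
    [-85, 2, 0, 16, 0.6],
    [-135, 3, 0, 24, 0.6],
    [-185, 4, 0, 32, 0.6],
    [-230, 6, 0, 40, 0.6],
  ],
)

```text
t: 1.15
eef_pos: [340.2, 384.2, 359.6]
tcp_rot: [-3.142, 0.0, 1.376]
ft_force: [1.4, 0.2, 1.3]
opening: 0.642
grip_force: 0.0
```

Call:
arm_command(
  targets=[
    [-40, 30, 0, 3, 0.3],
    [-80, 60, 0, 6.3, 0.3],
    [-120, 90, 0, 6.3, 0.3],
    [-160, 120, 0, 6.3, 0.3],
    [-200, 150, 0, 6.3, 0.3],
  ],
)

```text
t: 1.65
eef_pos: [449.7, 159.6, 359.7]
tcp_rot: [3.142, -0.0, 1.272]
ft_force: [1.7, 0.3, -0.3]
opening: 0.304
grip_force: 0.0
```

Call:
arm_command(
  targets=[
    [-42, 22, 0, 0, 0.3],
    [-84, 44, 0, 0, 0.3],
    [-126, 66, 0, 0, 0.3],
    [-168, 88, 0, 0, 0.3],
    [-210, 110, 0, 0, 0.3],
  ],
)

```text
t: 2.15
eef_pos: [492.4, -73.6, 359.6]
tcp_rot: [3.142, -0.0, 1.271]
ft_force: [0.8, 0.7, -0.1]
opening: 0.296
grip_force: 0.0
```

Call:
arm_command(
  targets=[
    [-42, 20, 20, 0, 0.3],
    [-84, 40, 50, 0, 0.3],
    [-126, 60, 80, 0, 0.3],
    [-168, 80, 110, 0, 0.3],
    [-168, 80, 130, 0, 0.3],
  ],
)

```text
t: 2.65
eef_pos: [519.5, -259.1, 228.1]
tcp_rot: [3.141, 0.0, 1.269]
ft_force: [0.3, -0.0, -0.3]
opening: 0.299
grip_force: 0.0
```

```bash
cat >> h.py <<'E'
from scipy.spatial.transform import Rotation as Ro
def look(f):
    s=env.state(); T=np.eye(4);T[:3,:3]=Ro.from_euler('xyz',s['tcp_rot']).as_matrix();T[:3,3]=s['eef_pos']
    r=snap('wrist',f);return s,r,T@np.array(r['hand_eye'])
E
python3 - <<'E'
from h import *
import pickle
s,r,T=look('w1.png');pickle.dump((r,T),open('w1.pkl','wb'));print(s['eef_pos'],np.degrees(s['tcp_rot']),s['opening'],s['ft_force'])
E
```

```text
[ 519.54435205 -259.11791692  228.1264615 ] [1.79977548e+02 2.37834136e-02 7.27169687e+01] 0.29888597278619594 [ 0.30497094 -0.00963113 -0.29173019]
```

View pics/w1.png

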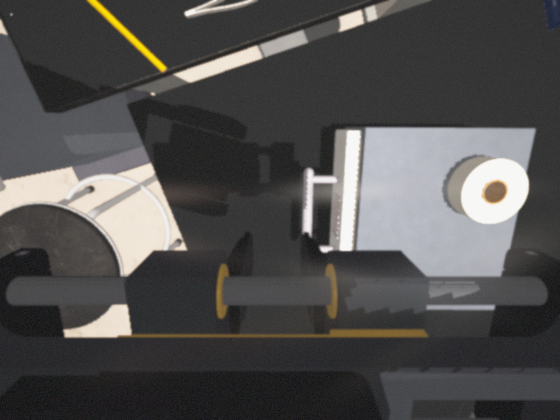

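The wrist view shows the handle bar upright at column ~308, with its +y end at row ~168. The drawer front is parallel to it, so the yaw is right. Next I'll check the bar against the top-camera estimate.

```bash
python3 - <<'E'
from h import *
import pickle
r,T=pickle.load(open('w1.pkl','rb'))
y=np.radians(72.8);tx=np.array([np.cos(y),np.sin(y)]);ty=np.array([np.sin(y),-np.cos(y)])
p=np.array([519.5,-259.1])
for n,(u,v,z) in dict(top=(308,170,56),mid=(307,225,56),frontL=(335,131,79),roofL=(365,128,92),roofL2=(360,240,92),back=(535,128,92)).items():
    q=ray(r,u,v,z,T)[:2];print(n,q.round(1),'tool',(tx@(q-p)).round(1),(ty@(q-p)).round(1))
q=np.array([543.8,-299.5]);print('pred handle',tx@(q-p),ty@(q-p))
E
```

```text
top [ 560.3 -247.1] tool 23.5 35.4
mid [ 541.5 -309.5] tool -41.6 35.9
frontL [ 596. -213.] tool 66.6 59.4
roofL [ 622.3 -218. ] tool 69.7 86.1
roofL2 [ 591.1 -330.1] tool -46.6 89.4
back [ 780.7 -267.1] tool 69.6 251.9
pred handle -31.407540213672338 35.15986942135239
```

Call:
arm_command(
  targets=[
    [-30, 35.5, 20, 0, 0.3],
    [-30, 35.5, 60, 0, 0.3],
    [-30, 35.5, 100, 0, 0.3],
    [-30, 35.5, 120, 0, 0.3],
    [-30, 35.5, 130, 0, 0.3],
  ],
)

```text
t: 3.2
eef_pos: [544.1, -293.9, 98.0]
tcp_rot: [-3.139, -0.001, 1.272]
ft_force: [1.3, -0.0, 0.9]
opening: 0.297
grip_force: 0.0
```

Call:
arm_command(
  targets=[
    [0, 0, 15, 0, 0.3],
    [0, 0, 30, 0, 0.3],
    [0, 0, 45, 0, 0.3],
    [0, 0, 60, 0, 0.3],
    [0, 0, 63, 0, 0.3],
  ],
)

```text
t: 3.7
eef_pos: [544.0, -294.4, 34.9]
tcp_rot: [-3.139, -0.001, 1.272]
ft_force: [0.1, 0.5, 0.1]
opening: 0.299
grip_force: 0.0
```

Call:
arm_command(
  targets=[
    [0, 0, 0, 0, 0],
    [0, 0, 0, 0, 0],
    [0, 0, 0, 0, 0],
    [0, 0, 0, 0, 0],
    [0, 0, 0, 0, 0],
  ],
)

```text
t: 4.2
eef_pos: [544.9, -295.0, 37.2]
tcp_rot: [3.14, 0.0, 1.271]
ft_force: [0.2, -0.1, 2.3]
opening: 0.107
grip_force: 30.0
```

Call:
arm_command(
  targets=[
    [0, -3, 0, 0, 0],
    [0, -9, 0, 0, 0],
    [0, -17, 0, 0, 0],
    [0, -26, 0, 0, 0],
    [0, -35, 0, 0, 0],
  ],
)

```text
t: 4.7
eef_pos: [510.9, -284.3, 37.2]
tcp_rot: [3.14, 0.0, 1.272]
ft_force: [2.2, 1.8, 6.6]
opening: 0.108
grip_force: 30.0
```

Call:
arm_command(
  targets=[
    [0, -9, 0, 0, 0],
    [0, -18, 0, 0, 0],
    [0, -27, 0, 0, 0],
    [0, -36, 0, 0, 0],
    [0, -45, 0, 0, 0],
  ],
)

```text
t: 5.2
eef_pos: [467.9, -270.7, 37.2]
tcp_rot: [3.141, -0.0, 1.271]
ft_force: [2.8, 4.4, 6.9]
opening: 0.105
grip_force: 30.0
```

Call:
arm_command(
  targets=[
    [0, -9, 0, 0, 0],
    [0, -18, 0, 0, 0],
    [0, -26, 0, 0, 0],
    [0, -32, 0, 0, 0],
    [0, -36, 0, 0, 0],
  ],
)

```text
t: 5.7
eef_pos: [433.6, -260.0, 37.2]
tcp_rot: [3.141, -0.0, 1.271]
ft_force: [23.4, 5.9, -0.2]
opening: 0.111
grip_force: 30.0
```

Call:
arm_command(
  targets=[
    [0, -1, 0, 0, 0],
    [0, -2, 0, 0, 0],
    [0, -2, 0, 0, 0],
    [0, -2, 0, 0, 0],
    [0, -2, 0, 0, 0],
  ],
)

```text
t: 6.2
eef_pos: [433.7, -260.0, 37.2]
tcp_rot: [3.137, 0.0, 1.271]
ft_force: [15.2, 7.6, 2.6]
opening: 0.106
grip_force: 30.0
```

Call:
arm_command(
  targets=[
    [0, 1.5, 0, 0, 0],
    [0, 1.5, 0, 0, 0.3],
    [0, 1.5, 0, 0, 0.3],
    [0, 1.5, 0, 0, 0.3],
    [0, 1.5, 0, 0, 0.3],
  ],
)

```text
t: 6.7
eef_pos: [433.0, -260.4, 36.5]
tcp_rot: [-3.141, -0.0, 1.271]
ft_force: [-0.2, 0.6, 0.3]
opening: 0.294
grip_force: 0.0
```

Call:
arm_command(
  targets=[
    [0, 0, -15, 0, 0.3],
    [0, 0, -40, 0, 0.3],
    [0, 0, -80, 0, 0.3],
    [0, 0, -120, 0, 0.3],
    [0, 0, -160, 0, 0.3],
  ],
)

```text
t: 7.2
eef_pos: [432.8, -260.3, 198.1]
tcp_rot: [-3.141, -0.0, 1.271]
ft_force: [-0.3, -0.8, -0.2]
opening: 0.299
grip_force: 0.0
```

Call:
arm_command(
  targets=[
    [-10, 20, -20, 0, 0.4],
    [-25, 45, -30, 0, 0.4],
    [-25, 60, -30, 0, 0.4],
    [-25, 70, -30, 0, 0.4],
    [-25, 70, -30, 0, 0.4],
  ],
)

```text
t: 7.7
eef_pos: [493.1, -304.9, 225.9]
tcp_rot: [-3.141, -0.0, 1.272]
ft_force: [-0.1, 0.7, -0.8]
opening: 0.398
grip_force: 0.0
```

```bash
python3 - <<'E'
from h import *
import pickle
s,r,T=look('w2.png');pickle.dump((r,T),open('w2.pkl','wb'));print(s['eef_pos'],np.degrees(s['tcp_rot']),s['opening'],s['ft_force'])
a=snap('top','t2.png')
b=cv2.imread('pics/t2.png')[150:290,250:390]
w=cv2.imread('pics/w2.png');
cv2.imwrite('pics/c2.png',cv2.resize(b,None,fx=4,fy=4,interpolation=cv2.INTER_CUBIC))
E
```

```text
[ 493.10844564 -304.9184455   225.93366974] [-1.79950243e+02 -2.56058230e-02  7.28741859e+01] 0.3982468723160469 [-0.06437197  0.66329999 -0.75161426]
```

View pics/w2.png

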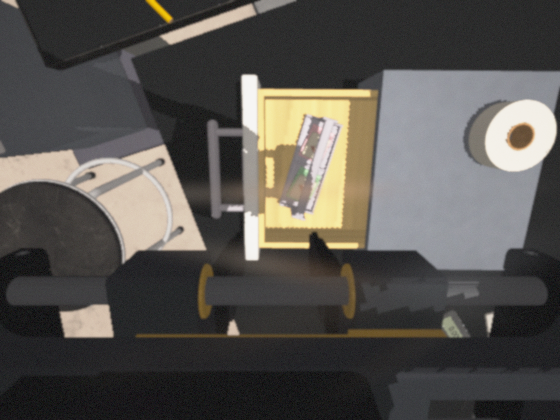

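The drawer is fully out. The carrier stands in it but is turned, from about (322,115) to (298,215). I'll enlarge that part.

```bash
python3 - <<'E'
from h import *
w=cv2.imread('pics/w2.png')[80:260,230:400]
w=cv2.convertScaleAbs(w,alpha=1.5)
cv2.imwrite('pics/c3.png',cv2.resize(w,(680,720)[:2],interpolation=cv2.INTER_CUBIC)[:600])
E
```

```text
(no output)
```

View pics/c3.png

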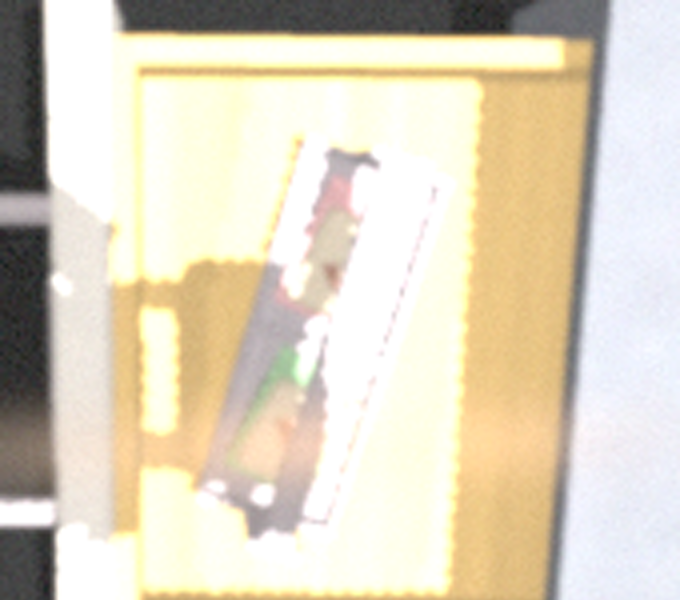

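```bash
python3 - <<'E'
from h import *
w=cv2.imread('pics/w2.png')[105:225,265:355]
cv2.imwrite('pics/c4.png',cv2.resize(w,None,fx=5,fy=5,interpolation=cv2.INTER_CUBIC))
E
```

```text
(no output)
```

View pics/c4.png

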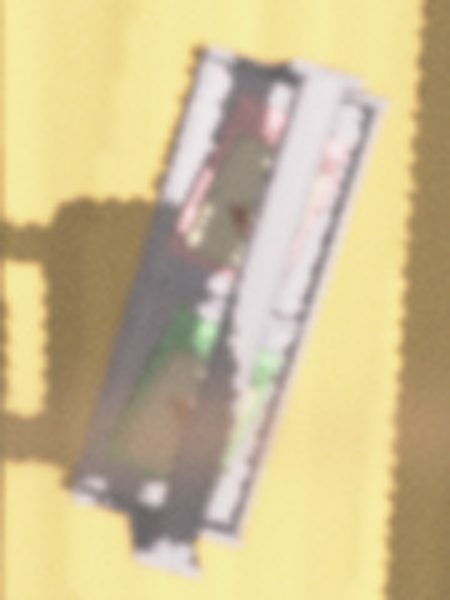

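The bar runs from (328,75) to (165,560) in this crop. The tray corners are (200,48), (383,100), (238,540) and (70,488).

```bash
python3 - <<'E'
from h import *
import pickle
r,T=pickle.load(open('w2.pkl','rb'))
y=np.radians(72.87);tx=np.array([np.cos(y),np.sin(y)]);ty=np.array([np.sin(y),-np.cos(y)])
p=np.array([493.1,-304.9])
def g(c,z):
    q=ray(r,(c[0]+.5)/5-.5+265,(c[1]+.5)/5-.5+105,z,T)[:2]-p;return np.array([tx@q,ty@q])
a,b=g((328,75),71),g((165,560),71)
print('bar',a,b,'mid',(a+b)/2,'len',np.linalg.norm(a-b),'ang tool',np.degrees(np.arctan2((a-b)[1],(a-b)[0])))
t=[g(c,34) for c in((200,48),(383,100),(238,540),(70,488))]
print('tray mid',np.mean(t,0),[np.linalg.norm(t[i]-t[i-1]).round(1) for i in range(4)],[np.degrees(np.arctan2(*(q)[::-1])).round(1) for q in(t[0]-t[3],t[1]-t[2])])
q=(a+b)/2;print('world',p+q[0]*tx+q[1]*ty)
print(env.state()['joints'].round(3))
E
```

```text
bar [78.07484674 54.67201739] [-25.90876231  23.17567015] mid [26.08304221 38.92384377] len 108.64902595370556 ang tool 16.851415289425155
tray mid [26.85699489 37.84788967] [np.float64(107.4), np.float64(43.8), np.float64(109.3), np.float64(43.6)] [np.float64(15.8), np.float64(15.9)]
world [ 537.97965868 -291.43868722]
[-0.668  0.414  1.66   0.     1.069 -0.369]
```

Call:
arm_command(
  targets=[
    [13, 20, 20, 8, 0.4],
    [26.4, 38.4, 50, 16.2, 0.4],
    [26.4, 38.4, 90, 16.2, 0.4],
    [26.4, 38.4, 110, 16.2, 0.4],
    [26.4, 38.4, 115, 16.2, 0.4],
  ],
)

```text
t: 8.3
eef_pos: [535.8, -290.0, 109.2]
tcp_rot: [-3.137, -0.0, 0.989]
ft_force: [-1.0, 0.1, 0.9]
opening: 0.399
grip_force: 0.0
```

```bash
python3 - <<'E'
from h import *
s,r,T=look('w3.png');print(s['eef_pos'],np.degrees(s['tcp_rot']),s['opening'],s['ft_force'])
w=cv2.imread('pics/w3.png')[60:340,150:410]
cv2.imwrite('pics/c5.png',cv2.resize(w,None,fx=2.1,fy=2.1,interpolation=cv2.INTER_CUBIC))
p=s['eef_pos'];np.set_printoptions(suppress=True)
# where TCP and grasp point project
for d in(0,-19,20):
    q=np.linalg.inv(r['hand_eye'])@np.array([0,0,d,1]);f=210/np.tan(np.radians(r['vertical_fov'])/2);print(d,q[0]/q[2]*f+r['cx'],q[1]/q[2]*f+r['cy'])
E
```

```text
[ 535.84424969 -290.01619014  109.20950182] [-1.79740182e+02 -9.53737676e-03  5.66724599e+01] 0.39879926377596364 [-0.99154454  0.10060097  0.86216977]
0 277.2198902167325 249.18084831604102
-19 277.3367414073907 262.90548213166886
20 277.11972250920564 237.41575548118902
```

View pics/c5.png

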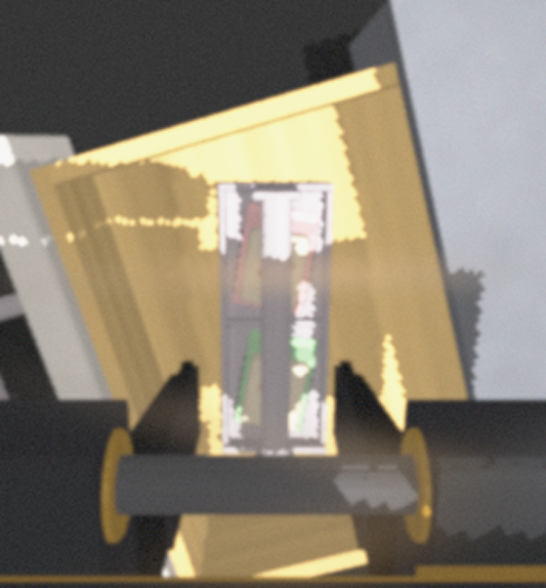

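The bar is now parallel to tool x and centred between the fingers, at column ~281. Its ends are near rows 153 and 277. One check of the middle along the bar.

```bash
python3 - <<'E'
from h import *
s=env.state();r=env.read_camera('wrist')
E=np.array(r['hand_eye']);z0=s['eef_pos'][2]
for u,v,z in((281,153,71),(281,277,71),(281,148,30),(281,274,30)):
    print(ray(r,u,v,z0-z,E).round(1))
E
```

```text
[53.9  2.6 39. ]
[-39.1   3.1  39. ]
[54.3  3.2 80. ]
[-57.7   3.8  80. ]
```

Call:
arm_command(
  targets=[
    [-2, 2.8, 5, 0, 0.4],
    [-2, 2.8, 20, 0, 0.4],
    [-2, 2.8, 38, 0, 0.4],
    [-2, 2.8, 53, 0, 0.4],
    [-2, 2.8, 60, 0, 0.4],
  ],
)

```text
t: 8.9
eef_pos: [538.4, -294.4, 51.0]
tcp_rot: [-3.141, -0.0, 0.989]
ft_force: [0.7, 0.1, -0.2]
opening: 0.402
grip_force: 0.0
```

Call:
arm_command(
  targets=[
    [0, 0, 0, 0, 0.3],
    [0, 0, 0, 0, 0.2],
    [0, 0, 0, 0, 0],
    [0, 0, 0, 0, 0],
    [0, 0, 0, 0, 0],
  ],
)

```text
t: 9.4
eef_pos: [538.5, -294.3, 52.0]
tcp_rot: [3.141, -0.0, 0.989]
ft_force: [-1.4, 1.2, 2.3]
opening: 0.097
grip_force: 30.0
```

Call:
arm_command(
  targets=[
    [0, 0, 0, 0, 0],
    [0, 0, -1, 0, 0],
    [0, 0, -3, 0, 0],
    [0, 0, -6, 0, 0],
    [0, 0, -10, 0, 0],
  ],
)

```text
t: 9.9
eef_pos: [538.4, -294.2, 61.7]
tcp_rot: [-3.141, -0.0, 0.989]
ft_force: [0.0, 0.0, -1.4]
opening: 0.103
grip_force: 30.0
```

Call:
arm_command(
  targets=[
    [0, 0, -6, 0, 0],
    [0, 0, -16, 0, 0],
    [0, 0, -28, 0, 0],
    [0, 0, -42, 0, 0],
    [0, 0, -56, 0, 0],
  ],
)

```text
t: 10.4
eef_pos: [538.6, -294.3, 119.2]
tcp_rot: [3.141, -0.0, 0.989]
ft_force: [-0.5, -0.5, -2.4]
opening: 0.101
grip_force: 30.0
```

Call:
arm_command(
  targets=[
    [0, 0, -14, 0, 0],
    [0, 0, -28, 0, 0],
    [0, 0, -42, 0, 0],
    [0, 0, -56, 0, 0],
    [0, 0, -70, 0, 0],
  ],
)

```text
t: 10.9
eef_pos: [538.5, -294.3, 188.8]
tcp_rot: [3.142, -0.0, 0.989]
ft_force: [-0.1, -0.2, -1.7]
opening: 0.106
grip_force: 30.0
```

Call:
arm_command(
  targets=[
    [0, 0, -12, 0, 0],
    [0, 0, -22, 0, 0],
    [0, 0, -30, 0, 0],
    [0, 0, -34, 0, 0],
    [0, 0, -35, 0, 0],
  ],
)

```text
t: 11.4
eef_pos: [538.5, -294.3, 222.9]
tcp_rot: [3.141, -0.0, 0.989]
ft_force: [1.2, 0.6, -2.3]
opening: 0.1
grip_force: 30.0
```

Call:
arm_command(
  targets=[
    [0, 0, 0, 0, 0],
    [0, 0, 0, 0, 0],
    [0, 0, 0, 0, 0],
    [0, 0, 0, 0, 0],
    [0, 0, 0, 0, 0],
  ],
)

```text
t: 11.9
eef_pos: [538.5, -294.3, 222.4]
tcp_rot: [-3.141, -0.0, 0.989]
ft_force: [0.3, 0.0, -1.5]
opening: 0.102
grip_force: 30.0
```

```bash
python3 - <<'E'
from h import *
s=env.state();print(s['eef_pos'],s['tcp_rot'],s['opening'],s['grip_force'],s['ft_force'],s['moment'])
snap('scene','s4.png');snap('wrist','w4.png')
a=cv2.imread('pics/s4.png')[80:300,190:450];a=cv2.resize(a,None,fx=1.9,fy=1.9)
b=cv2.imread('pics/w4.png')[100:320,200:345];b=cv2.resize(b,None,fx=1.9,fy=1.9)
cv2.imwrite('pics/c6.png',np.hstack([a,b]))
E
```

```text
[ 538.46419146 -294.27199802  222.41383186] [-3.14128377e+00 -7.40448833e-05  9.88859004e-01] 0.10236209523515157 29.9993035197258 [ 0.29054353  0.00722998 -1.49100114] [-0.13878162  0.09271115 -0.01786495]
```

View pics/c6.png

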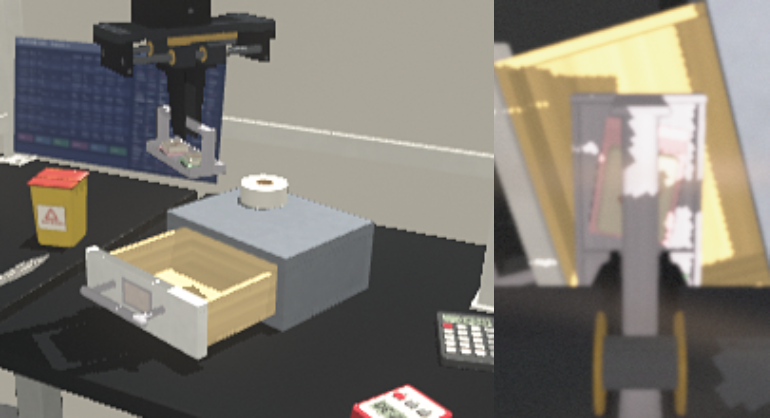

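The carrier hangs level above the cabinet with both blocks in their pockets. The drawer is still out, and the label roll and timer have not moved.

```bash
python3 -c "
from cell import env
print(env.job_done())"
```

```text
the job is handed in; nothing more can be done
None
```

I pulled the drawer out to its stop and lifted the carrier level, with both blocks in place. It is held steady about 10 cm above the cabinet top, and the job is handed in, though the hand-in call returned no verdict.

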